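# Stand the sample roaster's barrel back level and latch it

### The job

One barrel of this two-barrel coffee sample roaster was left tipped up over its cooling tray after emptying. Push it back with the fingertips until it lies fully down on its rest, easing it down rather than slamming it, and then flip its hold-down latch over onto it, so that it stands like the barrel beside it. Only push: do not grip anything, and leave the other barrel and the loose things where they are.

Things in the scene. Friction and masses are not known exactly. Their poses are not given: they have to be found in the camera images.
- unit: the roaster unit to work on, the left or the right one of two, fixed on a 30 mm thick metal bed: burner box, brass hinge cheeks, cooling tray on the robot's side, latch post. Origin on the bed's top, straight below the middle of the barrel's hinge; x points from the robot's side to the rear, y to the left, z up; its yaw is the unit's. The other unit is 280 mm beside it (centre to centre)
- barrel (a joint): hinge angle of the barrel to push back, rad: 0 = level on its rest (a hard stop), 1.25 to 1.48 = tipped up on its front end over the tray. The hinge axis runs along the unit's y through barrel_hinge. It is stiff with friction: the barrel stays at whatever angle it is left, and needs some 2 to 10 N on its push plate to move
- barrel_hinge (a point): middle of the barrel's hinge axis, 100 mm above the work surface; orientation as unit. The barrel is a steel box with brass end plates, 150 mm wide; when level it reaches 178 mm to the rear of the hinge (a 30 mm grey drive cover beyond that) and 116 to 120 mm above it
- barrel_plate (a point): centre of the outer face of the black push plate (70 mm along the barrel, 104 mm wide, 8 mm proud) on the barrel's top near its rear end; moves with the barrel. Level: 125 mm to the rear of and 124 mm above the hinge axis, facing up. Tipped: it faces the robot. Site z = the plate's outward normal, point x = towards the barrel's rear end
- latch (a joint): angle of the hold-down latch, rad: 0 = closed, lying level across the barrel's top and pointing to the unit's +y; about 1.95 = open, standing up and leaning outwards (to the unit's -y) against its stop. It swings freely: pushed towards +y past upright (1.57) it falls closed by its own weight
- latch_hinge (a point): the latch's hinge pin on top of its post, beside the barrel on the unit's -y side (the robot's right): 50 mm to the rear of the barrel's hinge axis and 108 mm to -y, 228 mm above the work surface. The pin runs along the unit's x. When closed the latch lies at this height; orientation as unit
- latch_knob (a point): centre of the 22 mm black ball at the end of the latch strap, 70 mm from the pin (strap 22 mm wide, 6 mm thick); it moves with the latch
- ready_barrel (a joint): hinge angle of the other unit's barrel: 0, level; leave it so
- ready_latch (a joint): angle of the other unit's latch: 0, closed; leave it so
- ready_unit: the other roaster unit, of the same make and frame, its barrel level and latched; leave it as it is
- jar: small lidded glass jar, 56 mm wide, 75 mm tall, standing loose on the bed between the two cooling trays; origin at its underside
- cup: steel sample cup, 68 mm wide, 75 mm tall, standing loose on the bed at its left end; origin at its underside
- tin: sample tin, 72 mm wide, 100 mm tall, standing loose on the bench to the left of the bed; origin at its underside
- brush: hand brush lying loose on the bench to the right of the bed; origin at its underside
There are look-alikes about, which are no part of the job. What is shaped like the jar but pink or yellow is not meant.

How it is judged:
By the outcome, as a careful person would: the job done as asked, in the order asked, and still so for the second after the job is handed in, with the robot touching nothing.
It also fails if it takes over 54 s, if anything falls off the work surface, if the arm or the gripper's body presses on something with over 40 N, if the wrist force passes 120 N, or if a joint passes its speed limit or range.

### The arm

A 6-joint arm with a two-finger parallel gripper is mounted at the origin on the work surface. World frame = base frame: x ahead of the robot, y to its left, z up, the work surface at z = 0. Lengths are in mm, angles in rad, forces in N, time in s.
With the tool pointing down it reaches from about 300 to 875 mm from the base axis. Payload 6.4 kg.
Tool frame: the origin (TCP) lies at the centre of the arm's flange, where the gripper is bolted on; the fingertips stand 173 mm ahead of it and the grasp point (between the pads) lies 155 mm ahead of it; x points along the fingers, y is the direction in which the jaws open and shut, and the axes are right-handed (so a half turn about x gives the same grasp; the last joint's range is limited). The gripper opens to 85 mm and grips with 20 to 120 N. Pads are 22 mm wide; open, the fingers measure 114 mm over their backs; the gripper's body (76 mm by 85 mm) begins 54 mm behind the grasp point. The pads swing forward as they close: fully open they stand 13 mm farther back than shut.
Start: joints at [1.026, 0.181, 1.607, -0, 1.354, -0.206], TCP at [191.094, 542.334, 404.688] pointing down, gripper open.
Joint ranges: [-2.99, 2.99], [-0.89, 2.07], [0.3, 2.58], [-1.14, 4.28], [0, 2.63], [-3.12, 3.12]. Speed limits (rad/s): [2.57, 2.57, 3.01, 3.14, 3.14, 3.14].

### API

Orientations are given as a unit quaternion [x, y, z, w].
In Python, from bench import * gives the robot as it stands.
- The arm moves only by the tool apply_moves, never from a script. Its argument "increments" is a list of rows, each an object with "turn": the turn, a rotation vector about the tool's x, y, z in units of 10 degrees (1.0 is 10 degrees), a list of three; "offset": the shift along the tool's x, y, z in units of 50 mm (1.0 is 50 mm), a list of three; "fingers": the opening, from 0 (shut) to 1 (fully open). A call has exactly 10 rows; each row is the pose to reach, as a shift and turn from the pose commanded when the call began, along the tool's axes at that moment; what a row does not reach only later rows make up. A row lasts 1/8 s, in which the tool goes at most 62.5 mm and 10.7 degrees, less where a joint would pass 70% of its speed; a pose out of reach is approached as far as the arm can. A call with a gripper value outside its range is refused whole. The fingers move at their own pace and stop on an object; "grip_force" is the grip in N (left out, the last holds). Time passes only in rows, so rows that repeat a pose let the fingers close, or fill a call up. It gives the time, the measured TCP pose, the force and the opening at its end, in the units of the state.
- sense(): the state, without advancing time (a new reading comes with each control period).
- capture(name): name is "side" or "top" or "wrist"; returns the picture (384x512x3 uint8, blue, green, red); there is no depth.
- camera_params(name): a dict with "fx", "fy", "cx", "cy" (pixels), "k1" (the pictures are not rectified: a ray, as slopes to the right and down, at radius r is drawn at 1 + k1 r^2 times it, then the intrinsics apply), "extrinsics" (4x4, takes a point from camera to world coordinates). Camera axes: x right, y down, z forward; pixel columns grow to the right and rows downward; lengths in mm; the calibration is good to about 2 mm. A picture is of the moment at which its call begins: read the wrist's pose just before it. camera_params takes no time and is no camera call; for the wrist camera it gives the pose at the moment of the call.
- job_done(): hands the job in, once; it reports no verdict.
The state is a dict: "clock": time; "joint_positions": joint angles; "joint_velocities": joint speeds; "joint_torque": joint torques, N m; "eef_pos": TCP position; "tool_rot": TCP orientation; "ft_force": force on the tool from outside, world axes, zero at the start; "torque": the same for the moment, N m; "finger_gap": finger opening in mm.
Only numpy, scipy, OpenCV 4.12 (cv2) and the standard library are available. Lean on these libraries where they do the work, as an engineer would, in place of code of your own. Each camera call takes 0.05 s, during which the arm holds its last target.

## Working session

There is one attempt and no reset: what is moved stays moved. The work goes in short steps, Python scripts to look and compute and a tool call to move; the robot and the scene stay as the last step left them, time stands still between calls to the robot, and variables do not carry over. Pictures are saved under pics/ and viewed, and the job is handed in when it is done.

Besides the shell and the picture viewer there is one more tool, called after "Request:" as name([rows], argument=value, ...), one row to a line, values as JSON. apply_moves: Moves the arm, as the interface text tells. Its arguments: {"type":"object","properties":{"increments":{"type":"array"},"grip_force":{"type":"number"}},"required":["increments"]}

```bash
ls; mkdir -p pics; python3 - <<'E'
from bench import *
import cv2
s=sense(); print({k:np.round(v,3) if 0 else v for k,v in s.items()} if 0 else s)
for n in ["side","top","wrist"]:
    p=camera_params(n); print(n,p)
    cv2.imwrite(f"pics/{n}0.png",capture(n))
E
```

```text
pics
{'clock': 0.0, 'joint_positions': array([ 1.02568467e+00,  1.81545780e-01,  1.60803169e+00,  2.12018355e-06,
        1.35380356e+00, -2.06330633e-01]), 'joint_velocities': array([ 0.00047126,  0.00089832,  0.00100257,  0.00134494,  0.00118842,
       -0.00064786]), 'joint_torque': array([ 6.72875613e-04, -4.44878519e+01, -3.51330900e+01, -3.05879930e-04,
        9.30382084e-03, -1.27246071e-05]), 'eef_pos': array([190.95494527, 542.08809651, 403.76977535]), 'tool_rot': array([ 0.11861741,  0.69721884, -0.11979322,  0.69675346]), 'ft_force': array([-0.29653629,  0.45171189,  0.6458186 ]), 'torque': array([-0.0608171 , -0.01000883,  0.01202341]), 'finger_gap': 85.42770374223404}
side {'fx': 417.2587657383004, 'fy': 417.2587657383004, 'cx': 254.78095384255732, 'cy': 191.01036285464573, 'k1': -0.05638676332452852, 'extrinsics': array([[ 8.06716795e-01, -3.88300836e-01,  4.45455354e-01,
        -2.77396680e+02],
       [-5.90745011e-01, -5.49189763e-01,  5.91109918e-01,
        -9.61753865e+02],
       [ 1.51110448e-02, -7.40008827e-01, -6.72427388e-01,
         1.23830013e+03],
    
[... 364 characters left out ...]
08866e-03,
        -1.76043395e+01],
       [ 4.52633984e-03, -1.27250635e-01, -9.91860266e-01,
         1.37689479e+03],
       [ 0.00000000e+00,  0.00000000e+00,  0.00000000e+00,
         1.00000000e+00]])}
wrist {'fx': 270.8351302131173, 'fy': 270.8351302131173, 'cx': 256.4787078364796, 'cy': 193.2643462239036, 'k1': -0.055950549955904844, 'extrinsics': array([[ 3.32653952e-01,  9.04626084e-01,  2.66445109e-01,
         1.21393012e+02],
       [ 9.43046572e-01, -3.18463457e-01, -9.61467044e-02,
         5.65302629e+02],
       [-2.12378615e-03,  2.83253728e-01, -9.59042656e-01,
         3.72425223e+02],
       [ 0.00000000e+00,  0.00000000e+00,  0.00000000e+00,
         1.00000000e+00]])}
```

View pics/side0.png

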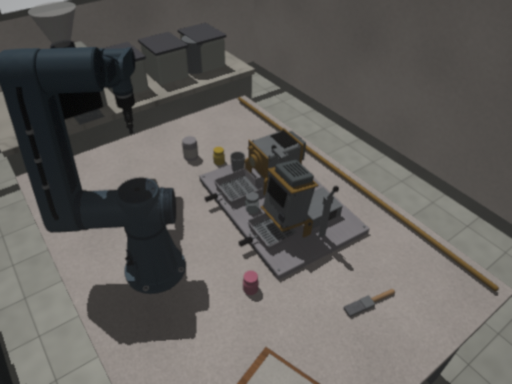

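View pics/top0.png

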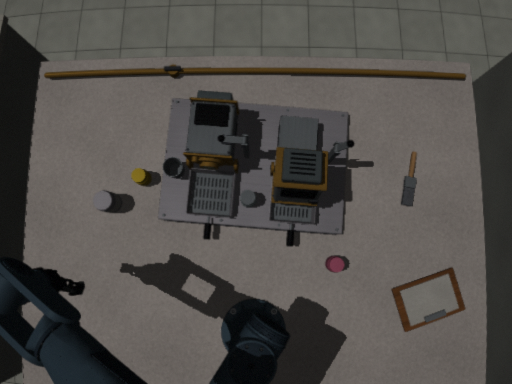

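View pics/wrist0.png

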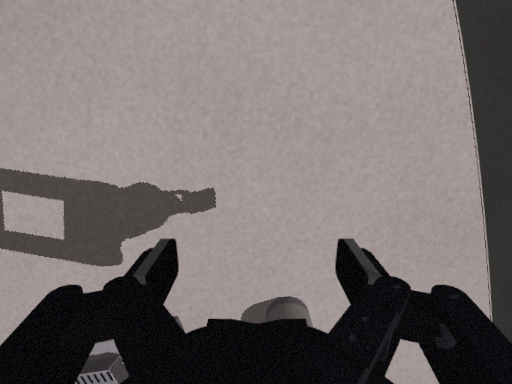

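The right-hand unit (top view around (300,170)) has its barrel tipped up. The left one (around (212,140)) is level and latched. The jar is at (249,199), the cup at (173,168), the tin at (105,201). The yellow (139,176) and pink (336,264) pots are look-alikes. I'll enlarge the right unit next.

```bash
python3 - <<'E'
import cv2
t=cv2.imread("pics/top0.png"); s=cv2.imread("pics/side0.png")
cv2.imwrite("pics/top0z.png",cv2.resize(t[85:250,150:370],None,fx=3.6,fy=3.6,interpolation=cv2.INTER_CUBIC))
cv2.imwrite("pics/side0z.png",cv2.convertScaleAbs(cv2.resize(s[120:275,190:380],None,fx=3.8,fy=3.8,interpolation=cv2.INTER_CUBIC),alpha=1.4))
E
```

```text
(no output)
```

View pics/top0z.png

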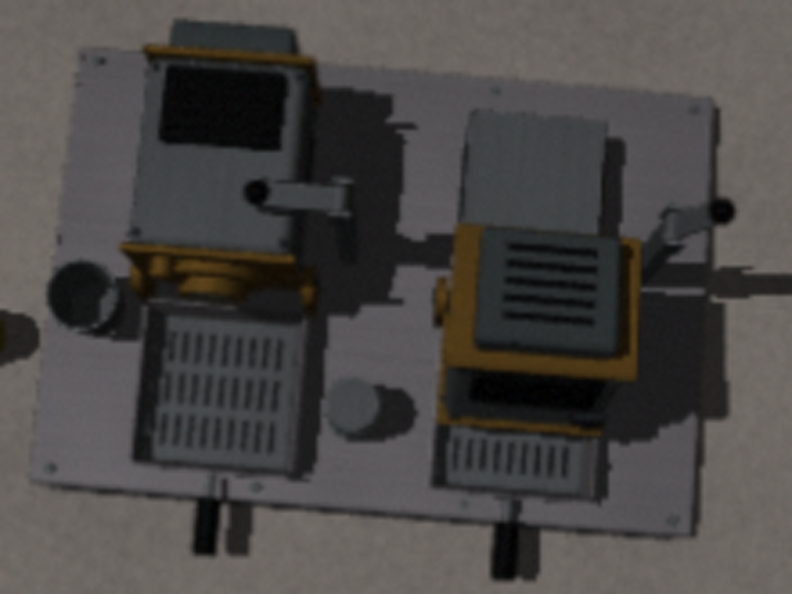

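View pics/side0z.png

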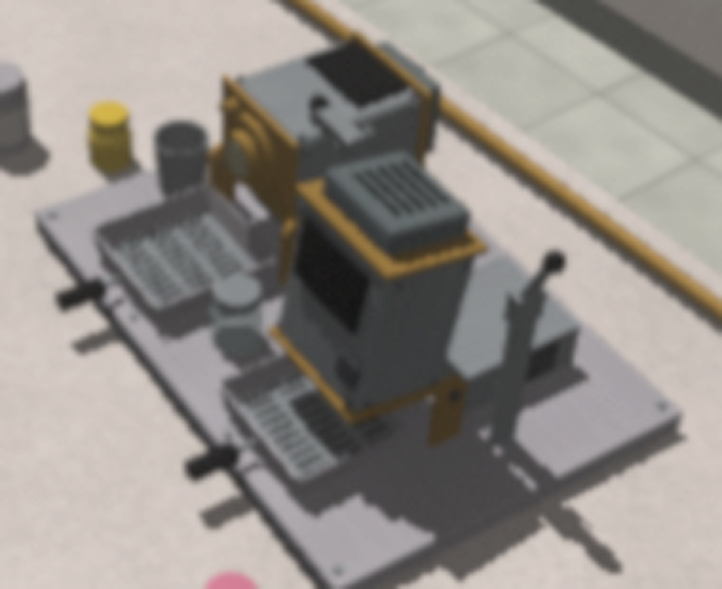

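```bash
cat > h.py <<'E'
import numpy as np, cv2, json
from bench import *
def ray(n,px,p=None):
    p=p or camera_params(n)
    K=np.array([[p['fx'],0,p['cx']],[0,p['fy'],p['cy']],[0,0,1]])
    u=cv2.undistortPoints(np.array([[px]],float),K,np.array([p['k1'],0,0,0,0]))[0,0]
    E=np.array(p['extrinsics']); d=E[:3,:3]@np.array([u[0],u[1],1]); return E[:3,3],d/np.linalg.norm(d)
def onz(n,px,z,p=None):
    o,d=ray(n,px,p); return o+d*(z-o[2])/d[2]
def tri(*rays):
    A=sum(np.eye(3)-np.outer(d,d) for o,d in rays); b=sum((np.eye(3)-np.outer(d,d))@o for o,d in rays)
    x=np.linalg.solve(A,b); return x,[np.linalg.norm((np.eye(3)-np.outer(d,d))@(x-o)) for o,d in rays]
def proj(n,P,p=None):
    p=p or camera_params(n); E=np.array(p['extrinsics']); c=E[:3,:3].T@(np.array(P)-E[:3,3]); s=c[:2]/c[2]; s=s*(1+p['k1']*(s@s)); return np.array([p['fx']*s[0]+p['cx'],p['fy']*s[1]+p['cy']])
E
python3 - <<'E'
from h import *
np.set_printoptions(precision=1,suppress=True)
tz=lambda a,b:((a+.5)/3.6-.5+150,(b+.5)/3.6-.5+85); sz=lambda a,b:((a+.5)/3.8-.5+190,(b+.5)/3.8-.5+120)
k,e=tri(ray("top",tz(721,211)),ray("side",sz(554,261))); print("knob",k,e)
r,e2=tri(ray("top",tz(257,191)),ray("side",sz(320,106))); print("ready knob",r,e2, onz("top",tz(257,191),228))
c=[onz("top",tz(*q),30) for q in [(80,47),(716,97),(693,533),(32,485)]]; print(np.array(c))
for a,b in [(0,1),(3,2),(0,3),(1,2)]:
    v=c[b]-c[a]; print(np.linalg.norm(v[:2]),np.degrees(np.arctan2(v[1],v[0])))
v=(r-k)[:2]; print(np.linalg.norm(v),"yaw",np.degrees(np.arctan2(v[1],v[0]))-90)
E
```

```text
knob [ 586.4 -276.9  289.8] [np.float64(1.458524601268353), np.float64(1.4585246012683282)]
ready knob [618.3  99.5 222.1] [np.float64(2.1408292358659664), np.float64(2.1408292358659824)] [618.6  97.8 228. ]
[[ 822.4  299.7   30. ]
 [ 772.  -339.2   30. ]
 [ 338.2 -304.    30. ]
 [ 382.3  330.4   30. ]]
640.9292928307491 -94.51429731436131
635.973277028692 -93.97174074967616
441.21789746966306 176.01146752882198
435.17813309782736 175.36249123366537
377.70947260713393 yaw -4.844764947536376
```

```bash
cat >> h.py <<'E'
from scipy.spatial.transform import Rotation as Ro
YAW=np.radians(-4.7); O=np.array([548.,-139.,0.])
XU=np.array([np.cos(YAW),np.sin(YAW),0]); YU=np.array([-np.sin(YAW),np.cos(YAW),0])
def U(x,y,z): return O+x*XU+y*YU+np.array([0,0,z])
def plate(a,r=125,h=124): return (r*np.cos(a)-h*np.sin(a), 100+r*np.sin(a)+h*np.cos(a))
def onyplane(n,px,y):
    o,d=ray(n,px); t=(y-(o-O)@YU)/(d@YU); P=o+t*d-O; return P@XU,P[2]
def toolR(p,psi=YAW,flip=1):
    p=np.radians(p); x=np.array([np.cos(p)*np.cos(psi),np.cos(p)*np.sin(psi),-np.sin(p)]); y=flip*np.array([-np.sin(psi),np.cos(psi),0]); return np.column_stack([x,y,np.cross(x,y)])
def step(tip,p,psi=YAW,flip=1,L=173):
    s=sense(); R=Ro.from_quat(s['tool_rot']).as_matrix(); T=toolR(p,psi,flip); e=np.array(tip)-L*T[:,0]
    off=R.T@(e-s['eef_pos'])/50; tu=Ro.from_matrix(R.T@T).as_rotvec(degrees=True)/10
    print("tcp",e.round(1),"offset",off.round(3),"turn",tu.round(3))
E
python3 - <<'E'
from h import *
np.set_printoptions(precision=2,suppress=True)
sz=lambda a,b:((a+.5)/3.8-.5+190,(b+.5)/3.8-.5+120); tz=lambda a,b:((a+.5)/3.6-.5+150,(b+.5)/3.6-.5+85)
x,z=onyplane("side",sz(332,278),0); print("plate c",x,z); 
print("a",np.arctan2(z-100,x)-np.arctan2(124,125), np.hypot(x,z-100))
# top edge of plate corners in side: right-top (370,268) at y=-52, r=160
for y,px in [(-52,(370,268)),(52,(308,212)),(52,(298,286)),(-52,(360,332))]:
    x,z=onyplane("side",sz(*px),y); print(y,x,z)
for a in [1.25,1.35,1.45]:
    print(a,plate(a),plate(a,90),plate(a,160),(np.array([proj("side",U(*[plate(a,r)[0],y,plate(a,r)[1]])) for r in(90,160) for y in (52,-52)])-[190,120])*3.8)
R=Ro.from_quat(sense()['tool_rot']).as_matrix(); print(R)
E
```

```text
plate c -99.96568923206812 232.2029455896154
a 1.4368417884752493 165.743047655741
-52 -96.80524535151062 283.96711137344107
52 -94.98975732910782 273.4299294433025
52 -102.25268025307474 181.57080886504605
-52 -101.7576343805243 205.88736745895972
1.25 (np.float64(-78.25879750068411), np.float64(257.7230503564616)) (np.float64(-89.29508018451851), np.float64(224.50858867901607)) (np.float64(-67.22251481684971), np.float64(290.9375120339071)) [[309.47 247.38]
 [370.95 311.43]
 [331.96 186.81]
 [396.   249.71]]
1.35 (np.float64(-93.61386048387554), np.float64(249.12224892786955)) (np.float64(-101.27909453213199), np.float64(214.97193140393648)) (np.float64(-85.94862643561909), np.float64(283.2725664518026)) [[298.7  258.93]
 [359.64 323.42]
 [315.05 199.48]
 [378.43 263.06]]
1.45 (np.float64(-108.03356471774015), np.float64(239.03146728125202)) (np.float64(-112.25116164559797), np.float64(204.28651259493645)) (np.float64(-103.81596778988231), np.float64(273.7764219675676)) [[288.8  270.98]
 [349.18 335.87]
 [298.77 213.38]
 [361.46 277.63]]
[[-0.    0.33  0.94]
 [-0.    0.94 -0.33]
 [-1.   -0.   -0.  ]]
```

The barrel's tipped angle is about 1.40 rad: the plate corners agree with the frame to a few mm. First move goes to a safe intermediate pose, pitched, with the fingers shut.

```bash
python3 - <<'E'
from h import *
T=toolR(40,0.3,-1); step(np.array([380,230,480])+173*T[:,0],40,0.3,-1)
E
```

```text
tcp [380. 230. 480.] offset [-1.516 -4.634  5.64 ] turn [13.187  2.042  6.155]
```

Request:
apply_moves([
  {"turn": [1.0,0.15,0.45],"offset": [-0.3,-0.4,0.5],"fingers": 0},
  {"turn": [1.9,0.3,0.9],"offset": [-0.5,-0.8,1.0],"fingers": 0},
  {"turn": [2.8,0.43,1.3],"offset": [-0.8,-1.3,1.6],"fingers": 0},
  {"turn": [3.7,0.57,1.7],"offset": [-1.0,-1.8,2.2],"fingers": 0},
  {"turn": [4.6,0.7,2.15],"offset": [-1.2,-2.3,2.8],"fingers": 0},
  {"turn": [5.5,0.85,2.6],"offset": [-1.4,-2.8,3.4],"fingers": 0},
  {"turn": [6.4,1.0,3.0],"offset": [-1.5,-3.3,4.0],"fingers": 0},
  {"turn": [7.3,1.13,3.4],"offset": [-1.5,-3.8,4.6],"fingers": 0},
  {"turn": [8.2,1.27,3.8],"offset": [-1.5,-4.2,5.1],"fingers": 0},
  {"turn": [9.1,1.4,4.25],"offset": [-1.5,-4.6,5.6],"fingers": 0},
])

```text
clock: 1.4
eef_pos: [379.1, 231.2, 479.6]
tool_rot: [0.8, 0.393, -0.321, 0.321]
ft_force: [0.0, 0.6, -0.9]
finger_gap: 0.2
```

```bash
python3 - <<'E'
from h import *
s=sense(); print(s['joint_positions'].round(2),s['eef_pos'].round(0),s['finger_gap'],s['clock'])
for a in [(300,35),(300,25)]:pass
T=toolR(35,YAW,-1); tip=U(-150,0,262); step(tip,35,YAW,-1)
E
```

```text
[ 0.16 -0.41  2.06  0.44  0.92  0.44] [379. 231. 480.] 0.171854092054913 1.4
tcp [ 257.3 -115.1  361.2] offset [-2.292  0.713  7.331] turn [5.406 0.702 3.695]
```

```bash
python3 - <<'E'
from h import *
s=sense(); q=s['joint_positions']; x=Ro.from_quat(s['tool_rot']).as_matrix()[:,0]; e=s['eef_pos']
print(x)
q1=[1.02568,.18155,1.60803]; e1=np.array([190.95,542.09,403.77]); x1=np.array([0,0,-1.])
A=[];b=[]
for Q,E,X in((q1,e1,x1),(q,e,x)):
    c=np.array([np.cos(Q[0]),np.sin(Q[0]),0]); n=np.array([-c[1],c[0],0])
    A.append([0,np.sin(Q[1]),np.sin(Q[1]+Q[2]),c@X]);b.append(c@E)
    A.append([1,np.cos(Q[1]),np.cos(Q[1]+Q[2]),X[2]]);b.append(E[2])
    A.append([0,0,0,n@X]);b.append(n@E)
print(np.linalg.lstsq(np.array(A),np.array(b),rcond=None))
E
```

```text
[ 0.48548576  0.42193088 -0.76568786]
(array([229.74234535, 721.84036576, 443.18346907, 463.43495362]), array([15120.66714786]), np.int32(4), array([2.43660973, 1.36413632, 0.39211622, 0.21979535]))
```

```bash
python3 - <<'E'
from h import *
step(U(-145,90,300),48,YAW,-1)
step(U(-135,0,258),45,YAW,-1)
E
```

```text
tcp [295.5 -27.9 428.6] offset [-2.217  0.856  5.005] turn [ 5.787 -0.453  3.058]
tcp [ 291.5 -117.9  380.3] offset [-2.276  1.412  6.97 ] turn [ 5.704 -0.186  3.208]
```

Request:
apply_moves([
  {"turn": [0.8,0,0.4],"offset": [-0.4,0.1,0.8],"fingers": 0},
  {"turn": [1.6,0,0.8],"offset": [-0.8,0.2,1.6],"fingers": 0},
  {"turn": [2.4,0,1.2],"offset": [-1.2,0.3,2.4],"fingers": 0},
  {"turn": [3.2,0,1.6],"offset": [-1.6,0.5,3.2],"fingers": 0},
  {"turn": [4.0,-0.2,2.0],"offset": [-2.0,0.7,4.0],"fingers": 0},
  {"turn": [4.8,-0.3,2.5],"offset": [-2.2,0.85,5.0],"fingers": 0},
  {"turn": [5.7,-0.4,3.0],"offset": [-2.2,0.9,5.3],"fingers": 0},
  {"turn": [5.7,-0.2,3.2],"offset": [-2.25,1.2,6.2],"fingers": 0},
  {"turn": [5.7,-0.2,3.2],"offset": [-2.3,1.4,7.0],"fingers": 0},
  {"turn": [5.7,-0.2,3.2],"offset": [-2.3,1.4,7.0],"fingers": 0},
])

```text
clock: 2.65
eef_pos: [290.8, -120.5, 379.8]
tool_rot: [0.922, -0.038, -0.384, -0.015]
ft_force: [0.1, 0.3, 0.4]
finger_gap: -0.3
```

```bash
python3 - <<'E'
from h import *
s=sense(); x=Ro.from_quat(s['tool_rot']).as_matrix(); t=s['eef_pos']+173*x[:,0]; d=t-O
print(s['joint_positions'].round(2),"tip unit",(d@XU).round(1),(d@YU).round(1),t[2].round(1),"pitch",np.degrees(np.arcsin(-x[2,0])).round(1),s['clock'])
print(x.round(2),s['ft_force'].round(1))
cv2.imwrite("pics/w1.png",capture("wrist")); c=capture("side"); cv2.imwrite("pics/s1.png",cv2.resize(c[100:290,130:380],None,fx=3,fy=3,interpolation=cv2.INTER_CUBIC))
E
```

```text
[-1.1  -0.82  2.48  0.73  1.13  0.35] tip unit -136.0 -2.7 256.9 pitch 45.2 2.65
[[ 0.7  -0.08 -0.71]
 [-0.06 -1.    0.06]
 [-0.71  0.   -0.7 ]] [0.1 0.3 0.4]
```

View pics/w1.png

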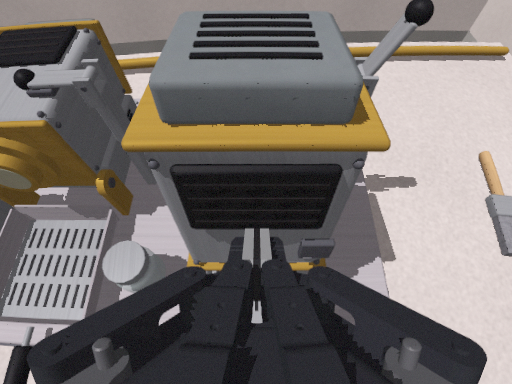

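View pics/s1.png

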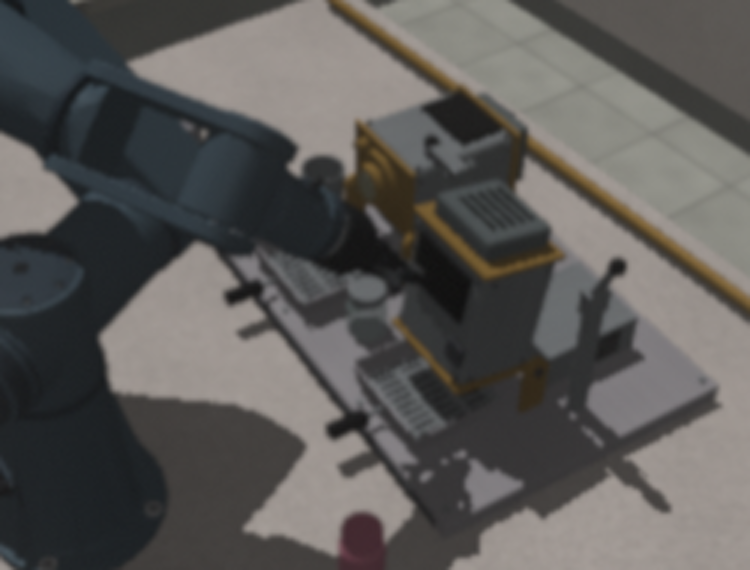

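The wrist view has the shut fingertips at (258,230), in front of the plate (columns 172-342, rows 165-230) and centred on it. Now I'll work out the arc.

```bash
cat >> h.py <<'E'
def tiprep():
    s=sense(); x=Ro.from_quat(s['tool_rot']).as_matrix(); t=s['eef_pos']+173*x[:,0]; d=t-O
    print("tip unit",(d@XU).round(1),(d@YU).round(1),t[2].round(1),"pitch",np.degrees(np.arcsin(-x[2,0])).round(1),"t",s['clock'],"F unit",(s['ft_force']@XU).round(1),(s['ft_force']@YU).round(1),s['ft_force'][2].round(1))
def arc(a,r=134,h=124):
    x,z=plate(a,r,h); p=45+32*(1.4-a)/1.4; step(U(x,0,z),p,YAW,-1)
E
python3 - <<'E'
from h import *
for a in (1.4,1.3,1.2,1.1): print(a,end=' '); arc(a)
E
```

```text
1.4 tcp [ 327.  -120.8  375.5] offset [ 0.581 -0.018 -0.424] turn [0.029 0.016 0.011]
1.3 tcp [ 347.7 -122.5  389.4] offset [ 0.676 -0.015 -0.915] turn [ 0.03  -0.213  0.011]
1.2 tcp [ 369.4 -124.3  401.5] offset [ 0.811 -0.012 -1.394] turn [ 0.03  -0.441  0.01 ]
1.1 tcp [ 391.9 -126.2  411.7] offset [ 0.986 -0.009 -1.859] turn [ 0.03 -0.67  0.01]
```

Request:
apply_moves([
  {"turn": [0,0,0],"offset": [0.15,0,-0.1],"fingers": 0},
  {"turn": [0,0,0],"offset": [0.3,0,-0.2],"fingers": 0},
  {"turn": [0,0,0],"offset": [0.45,0,-0.32],"fingers": 0},
  {"turn": [0,0,0],"offset": [0.58,0,-0.42],"fingers": 0},
  {"turn": [0,-0.05,0],"offset": [0.61,0,-0.55],"fingers": 0},
  {"turn": [0,-0.1,0],"offset": [0.64,0,-0.67],"fingers": 0},
  {"turn": [0,-0.15,0],"offset": [0.66,0,-0.8],"fingers": 0},
  {"turn": [0,-0.2,0],"offset": [0.68,0,-0.92],"fingers": 0},
  {"turn": [0,-0.28,0],"offset": [0.71,0,-1.04],"fingers": 0},
  {"turn": [0,-0.33,0],"offset": [0.745,0,-1.16],"fingers": 0},
])

```text
clock: 4.0
eef_pos: [359.6, -123.1, 398.0]
tool_rot: [0.912, -0.035, -0.409, -0.012]
ft_force: [-9.1, -2.3, 6.3]
finger_gap: -0.3
```

```bash
python3 - <<'E'
from h import *
tiprep()
cv2.imwrite("pics/w2.png",capture("wrist"))
for a in (1.2,1.1,1.0,.9,.8): print(a,end=' '); arc(a)
E
```

```text
tip unit -73.9 0.4 268.8 pitch 48.3 t 4.0 F unit -8.9 -3.0 6.3
1.2 tcp [ 369.4 -124.3  401.5] offset [ 0.076  0.01  -0.185] turn [ 0.066 -0.128  0.003]
1.1 tcp [ 391.9 -126.2  411.7] offset [ 0.225  0.015 -0.659] turn [ 0.066 -0.357  0.002]
1.0 tcp [ 415.2 -128.1  420. ] offset [ 0.412  0.021 -1.117] turn [ 0.066 -0.585  0.   ]
0.9 tcp [ 438.9 -130.   426.2] offset [ 0.636  0.026 -1.554] turn [ 0.066 -0.814 -0.001]
0.8 tcp [ 462.9 -132.   430.4] offset [ 0.894  0.031 -1.969] turn [ 0.066 -1.042 -0.002]
```

View pics/w2.png

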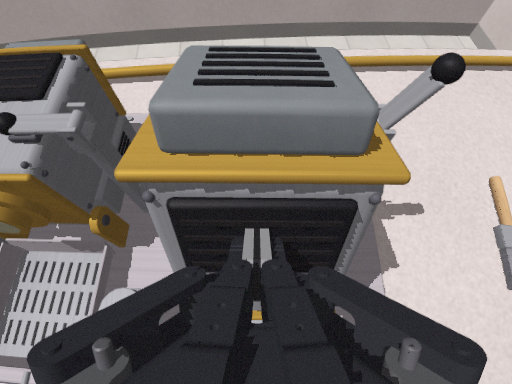

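Contact is good: the tips press on the middle of the plate at about 11 N, and the barrel is moving. I'll continue along the arc.

Request:
apply_moves([
  {"turn": [0,-0.1,0],"offset": [0.05,0,-0.12],"fingers": 0},
  {"turn": [0,-0.15,0],"offset": [0.08,0,-0.24],"fingers": 0},
  {"turn": [0,-0.2,0],"offset": [0.11,0,-0.36],"fingers": 0},
  {"turn": [0,-0.27,0],"offset": [0.15,0,-0.48],"fingers": 0},
  {"turn": [0,-0.33,0],"offset": [0.2,0,-0.6],"fingers": 0},
  {"turn": [0,-0.4,0],"offset": [0.25,0,-0.73],"fingers": 0},
  {"turn": [0,-0.46,0],"offset": [0.3,0,-0.86],"fingers": 0},
  {"turn": [0,-0.52,0],"offset": [0.35,0,-0.98],"fingers": 0},
  {"turn": [0,-0.58,0],"offset": [0.41,0,-1.11],"fingers": 0},
  {"turn": [0,-0.64,0],"offset": [0.47,0,-1.23],"fingers": 0},
])

```text
clock: 5.3
eef_pos: [421.3, -127.6, 421.7]
tool_rot: [0.888, -0.034, -0.458, -0.013]
ft_force: [-6.3, -5.1, 6.3]
finger_gap: -0.1
```

```bash
python3 - <<'E'
from h import *
tiprep()
for a in (.9,.8,.7,.6): print(a,end=' '); arc(a)
E
```

```text
tip unit -27.0 0.7 280.7 pitch 54.6 t 5.3 F unit -5.9 -5.6 6.3
0.9 tcp [ 438.9 -130.   426.2] offset [ 0.132  0.022 -0.34 ] turn [ 0.065 -0.183 -0.009]
0.8 tcp [ 462.9 -132.   430.4] offset [ 0.343  0.027 -0.781] turn [ 0.065 -0.412 -0.01 ]
0.7 tcp [ 486.9 -134.   432.5] offset [ 0.588  0.031 -1.199] turn [ 0.065 -0.641 -0.011]
0.6 tcp [ 510.9 -136.   432.5] offset [ 0.866  0.036 -1.593] turn [ 0.064 -0.869 -0.013]
```

Request:
apply_moves([
  {"turn": [0,-0.06,0],"offset": [0.04,0.01,-0.12],"fingers": 0},
  {"turn": [0,-0.12,0],"offset": [0.08,0.02,-0.23],"fingers": 0},
  {"turn": [0,-0.18,0],"offset": [0.13,0.02,-0.34],"fingers": 0},
  {"turn": [0,-0.24,0],"offset": [0.18,0.02,-0.45],"fingers": 0},
  {"turn": [0,-0.3,0],"offset": [0.23,0.02,-0.56],"fingers": 0},
  {"turn": [0,-0.36,0],"offset": [0.285,0.02,-0.67],"fingers": 0},
  {"turn": [0,-0.41,0],"offset": [0.34,0.02,-0.78],"fingers": 0},
  {"turn": [0,-0.48,0],"offset": [0.405,0.02,-0.89],"fingers": 0},
  {"turn": [0,-0.54,0],"offset": [0.47,0.02,-1.0],"fingers": 0},
  {"turn": [0,-0.6,0],"offset": [0.53,0.02,-1.1],"fingers": 0},
])

```text
clock: 6.55
eef_pos: [481.3, -132.8, 431.3]
tool_rot: [0.863, -0.033, -0.504, -0.016]
ft_force: [-3.6, -0.9, 6.1]
finger_gap: 0.0
```

```bash
python3 - <<'E'
from h import *
tiprep()
cv2.imwrite("pics/w3.png",capture("wrist"))
for a in (.7,.6,.5,.4,.3,.2): print(a,end=' '); arc(a)
E
```

```text
tip unit 17.9 0.6 280.5 pitch 60.6 t 6.55 F unit -3.5 -1.2 6.1
0.7 tcp [ 486.9 -134.   432.5] offset [ 0.031  0.015 -0.105] turn [ 0.056 -0.036 -0.002]
0.6 tcp [ 510.9 -136.   432.5] offset [ 0.266  0.019 -0.525] turn [ 0.056 -0.265 -0.003]
0.5 tcp [ 534.6 -137.9  430.6] offset [ 0.533  0.023 -0.921] turn [ 0.056 -0.493 -0.004]
0.4 tcp [ 557.9 -139.8  426.6] offset [ 0.831  0.027 -1.289] turn [ 0.056 -0.722 -0.005]
0.3 tcp [ 580.5 -141.7  420.8] offset [ 1.155  0.03  -1.626] turn [ 0.056 -0.951 -0.006]
0.2 tcp [ 602.3 -143.5  413.1] offset [ 1.504  0.033 -1.932] turn [ 0.056 -1.179 -0.007]
```

View pics/w3.png

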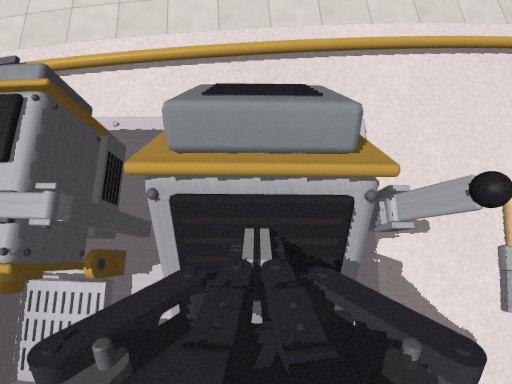

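The tips are still mid-plate at (258,250) with a light load of 7 N. The latch is clear on the right, with its knob at (490,188). I'll keep going.

Request:
apply_moves([
  {"turn": [0,-0.07,0],"offset": [0.07,0.01,-0.18],"fingers": 0},
  {"turn": [0,-0.14,0],"offset": [0.13,0.01,-0.29],"fingers": 0},
  {"turn": [0,-0.2,0],"offset": [0.2,0.01,-0.41],"fingers": 0},
  {"turn": [0,-0.27,0],"offset": [0.27,0.01,-0.52],"fingers": 0},
  {"turn": [0,-0.34,0],"offset": [0.35,0.02,-0.64],"fingers": 0},
  {"turn": [0,-0.4,0],"offset": [0.42,0.02,-0.76],"fingers": 0},
  {"turn": [0,-0.47,0],"offset": [0.5,0.02,-0.88],"fingers": 0},
  {"turn": [0,-0.53,0],"offset": [0.58,0.02,-0.98],"fingers": 0},
  {"turn": [0,-0.59,0],"offset": [0.66,0.02,-1.08],"fingers": 0},
  {"turn": [0,-0.65,0],"offset": [0.74,0.02,-1.18],"fingers": 0},
])

```text
clock: 7.85
eef_pos: [550.2, -139.5, 425.7]
tool_rot: [0.832, -0.032, -0.554, -0.019]
ft_force: [-0.8, 4.4, 4.5]
finger_gap: -0.1
```

```bash
python3 - <<'E'
from h import *
tiprep()
for a in (.4,.3,.2,.1,0.05,0): print(a,end=' '); arc(a)
E
```

```text
tip unit 69.0 -0.3 266.1 pitch 67.3 t 7.85 F unit -1.1 4.3 4.5
0.4 tcp [ 557.9 -139.8  426.6] offset [ 0.042 -0.005 -0.148] turn [ 0.046 -0.054  0.001]
0.3 tcp [ 580.5 -141.7  420.8] offset [ 0.325 -0.002 -0.522] turn [ 0.046 -0.282  0.   ]
0.2 tcp [ 602.3 -143.5  413.1] offset [ 0.635  0.001 -0.866] turn [ 0.046 -0.511 -0.001]
0.1 tcp [ 623.1 -145.2  403.6] offset [ 0.971  0.003 -1.178] turn [ 0.046 -0.739 -0.002]
0.05 tcp [ 633.1 -146.   398.3] offset [ 1.146  0.004 -1.322] turn [ 0.046 -0.854 -0.002]
0 tcp [ 642.8 -146.8  392.6] offset [ 1.327  0.005 -1.457] turn [ 0.046 -0.968 -0.003]
```

Request:
apply_moves([
  {"turn": [0,-0.05,0],"offset": [0.05,0,-0.12],"fingers": 0},
  {"turn": [0,-0.1,0],"offset": [0.1,0,-0.2],"fingers": 0},
  {"turn": [0,-0.14,0],"offset": [0.15,0,-0.27],"fingers": 0},
  {"turn": [0,-0.18,0],"offset": [0.2,0,-0.34],"fingers": 0},
  {"turn": [0,-0.23,0],"offset": [0.25,0,-0.42],"fingers": 0},
  {"turn": [0,-0.28,0],"offset": [0.31,0,-0.5],"fingers": 0},
  {"turn": [0,-0.32,0],"offset": [0.37,0,-0.57],"fingers": 0},
  {"turn": [0,-0.36,0],"offset": [0.43,0,-0.63],"fingers": 0},
  {"turn": [0,-0.4,0],"offset": [0.49,0,-0.7],"fingers": 0},
  {"turn": [0,-0.45,0],"offset": [0.55,0,-0.77],"fingers": 0},
])

```text
clock: 9.1
eef_pos: [595.8, -143.9, 414.9]
tool_rot: [0.809, -0.032, -0.586, -0.021]
ft_force: [-1.7, -0.9, 2.2]
finger_gap: 0.1
```

```bash
python3 - <<'E'
from h import *
tiprep()
cv2.imwrite("pics/w4.png",capture("wrist"))
c=capture("side"); cv2.imwrite("pics/s4.png",cv2.resize(c[100:290,170:380],None,fx=3.5,fy=3.5,interpolation=cv2.INTER_CUBIC))
for a in (.2,.15,.1,0.05,0): print(a,end=' '); arc(a)
E
```

```text
tip unit 102.0 -1.2 250.6 pitch 71.8 t 9.1 F unit -1.6 -1.0 2.2
0.2 tcp [ 602.3 -143.5  413.1] offset [ 0.071 -0.016 -0.107] turn [ 0.042 -0.061 -0.007]
0.15 tcp [ 612.8 -144.3  408.6] offset [ 0.222 -0.015 -0.28 ] turn [ 0.042 -0.176 -0.007]
0.1 tcp [ 623.1 -145.2  403.6] offset [ 0.38  -0.014 -0.445] turn [ 0.042 -0.29  -0.008]
0.05 tcp [ 633.1 -146.   398.3] offset [ 0.544 -0.013 -0.602] turn [ 0.042 -0.404 -0.008]
0 tcp [ 642.8 -146.8  392.6] offset [ 0.714 -0.012 -0.751] turn [ 0.042 -0.518 -0.009]
```

View pics/w4.png

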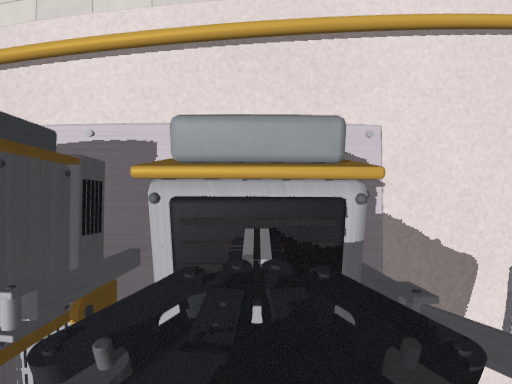

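View pics/s4.png

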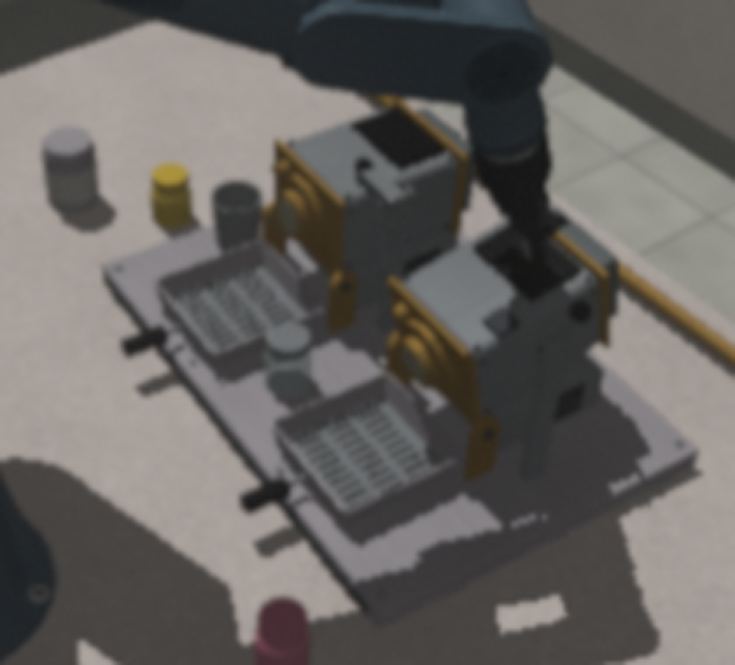

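The barrel is at about 0.2 rad with the tips still mid-plate at (257,245). I'll slow down for the last stretch.

Request:
apply_moves([
  {"turn": [0,-0.04,0],"offset": [0.06,-0.01,-0.1],"fingers": 0},
  {"turn": [0,-0.08,0],"offset": [0.11,-0.01,-0.15],"fingers": 0},
  {"turn": [0,-0.12,0],"offset": [0.16,-0.01,-0.21],"fingers": 0},
  {"turn": [0,-0.16,0],"offset": [0.21,-0.01,-0.27],"fingers": 0},
  {"turn": [0,-0.2,0],"offset": [0.26,-0.01,-0.32],"fingers": 0},
  {"turn": [0,-0.23,0],"offset": [0.31,-0.01,-0.37],"fingers": 0},
  {"turn": [0,-0.26,0],"offset": [0.35,-0.01,-0.42],"fingers": 0},
  {"turn": [0,-0.29,0],"offset": [0.39,-0.01,-0.46],"fingers": 0},
  {"turn": [0,-0.32,0],"offset": [0.43,-0.01,-0.5],"fingers": 0},
  {"turn": [0,-0.35,0],"offset": [0.47,-0.01,-0.54],"fingers": 0},
])

```text
clock: 10.45
eef_pos: [628.7, -145.7, 401.1]
tool_rot: [0.791, -0.031, -0.611, -0.022]
ft_force: [0.9, 1.4, 3.6]
finger_gap: 0.2
```

```bash
python3 - <<'E'
from h import *
tiprep()
for a in (0.05,0,-.05): print(a,end=' '); arc(a)
E
```

```text
tip unit 124.8 -0.4 233.7 pitch 75.3 t 10.45 F unit 0.7 1.4 3.6
0.05 tcp [ 633.1 -146.   398.3] offset [ 0.076 -0.002 -0.071] turn [ 0.041 -0.054 -0.009]
0 tcp [ 642.8 -146.8  392.6] offset [ 0.236 -0.001 -0.23 ] turn [ 0.041 -0.168 -0.01 ]
-0.05 tcp [ 652.1 -147.6  386.5] offset [ 0.402  0.    -0.381] turn [ 0.041 -0.283 -0.01 ]
```

Request:
apply_moves([
  {"turn": [0,-0.02,0],"offset": [0.03,0,-0.03],"fingers": 0},
  {"turn": [0,-0.04,0],"offset": [0.055,0,-0.055],"fingers": 0},
  {"turn": [0,-0.06,0],"offset": [0.08,0,-0.08],"fingers": 0},
  {"turn": [0,-0.08,0],"offset": [0.105,0,-0.105],"fingers": 0},
  {"turn": [0,-0.1,0],"offset": [0.13,0,-0.13],"fingers": 0},
  {"turn": [0,-0.12,0],"offset": [0.155,0,-0.155],"fingers": 0},
  {"turn": [0,-0.14,0],"offset": [0.18,0,-0.175],"fingers": 0},
  {"turn": [0,-0.16,0],"offset": [0.2,0,-0.195],"fingers": 0},
  {"turn": [0,-0.17,0],"offset": [0.22,0,-0.215],"fingers": 0},
  {"turn": [0,-0.17,0],"offset": [0.24,0,-0.23],"fingers": 0},
])

```text
clock: 11.7
eef_pos: [642.1, -146.7, 394.3]
tool_rot: [0.781, -0.03, -0.623, -0.022]
ft_force: [-12.2, 3.6, 21.6]
finger_gap: 0.4
```

```bash
python3 - <<'E'
from h import *
tiprep()
s=sense();R=Ro.from_quat(s['tool_rot']).as_matrix(); print("10mm down", (R.T@[0,0,-10]/50).round(3))
E
```

```text
tip unit 133.0 -0.4 225.6 pitch 77.1 t 11.7 F unit -12.5 2.5 21.6
10mm down [ 0.195 -0.001  0.045]
```

The force has jumped to 22 N with the tip at z 225.6, where a level plate should be at 224, so it looks seated. I'll press 1 mm more to confirm.

Request:
apply_moves([
  {"turn": [0,0,0],"offset": [0.01,0,0.003],"fingers": 0},
  {"turn": [0,0,0],"offset": [0.02,0,0.005],"fingers": 0},
  {"turn": [0,0,0],"offset": [0.02,0,0.005],"fingers": 0},
  {"turn": [0,0,0],"offset": [0.02,0,0.005],"fingers": 0},
  {"turn": [0,0,0],"offset": [0.02,0,0.005],"fingers": 0},
  {"turn": [0,0,0],"offset": [0.02,0,0.005],"fingers": 0},
  {"turn": [0,0,0],"offset": [0.02,0,0.005],"fingers": 0},
  {"turn": [0,0,0],"offset": [0.02,0,0.005],"fingers": 0},
  {"turn": [0,0,0],"offset": [0.02,0,0.005],"fingers": 0},
  {"turn": [0,0,0],"offset": [0.02,0,0.005],"fingers": 0},
])

```text
clock: 12.95
eef_pos: [641.9, -146.7, 394.2]
tool_rot: [0.782, -0.031, -0.623, -0.022]
ft_force: [-11.6, 3.6, 20.5]
finger_gap: 0.2
```

```bash
python3 - <<'E'
from h import *
tiprep()
c=capture("side"); cv2.imwrite("pics/s5.png",cv2.resize(c[100:290,170:380],None,fx=3.5,fy=3.5,interpolation=cv2.INTER_CUBIC))
step(U(115,-20,320),80,YAW,-1)
step(U(30,-190,320),85,YAW,-1)
step(U(50,-190,320),85,YAW,-1)
E
```

```text
tip unit 133.0 -0.4 225.6 pitch 77.1 t 12.95 F unit -11.8 2.7 20.5
tcp [ 631.  -165.9  490.4] offset [-1.915  0.407 -0.246] turn [ 0.045 -0.294 -0.015]
tcp [ 547.3 -329.6  492.3] offset [-2.259  3.797  1.137] turn [ 0.044 -0.794 -0.017]
tcp [ 567.2 -331.2  492.3] offset [-2.169  3.8    0.747] turn [ 0.044 -0.794 -0.017]
```

View pics/s5.png

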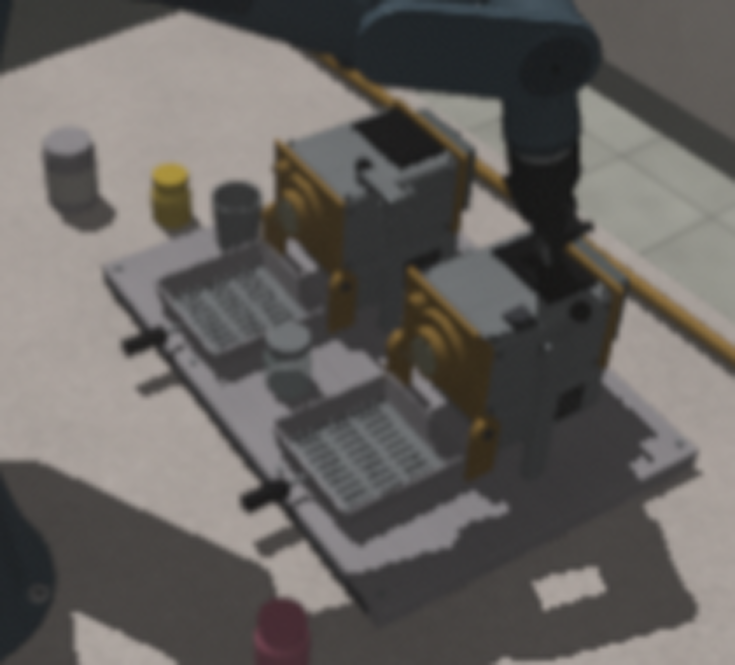

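The tip stays at 225.6 and 20 N produces no further travel, so the barrel is on its stop. Retract straight up, then over to the outer (-y) side of the latch, above knob height.

Request:
apply_moves([
  {"turn": [0,0,0],"offset": [-0.3,0,-0.07],"fingers": 0},
  {"turn": [0,0,0],"offset": [-0.9,0,-0.2],"fingers": 0},
  {"turn": [0,0,0],"offset": [-1.6,0,-0.37],"fingers": 0},
  {"turn": [0,-0.1,0],"offset": [-2.2,0,-0.5],"fingers": 0},
  {"turn": [0,-0.2,0],"offset": [-2.3,0.8,-0.3],"fingers": 0},
  {"turn": [0,-0.4,0],"offset": [-2.4,1.6,0],"fingers": 0},
  {"turn": [0,-0.6,0],"offset": [-2.4,2.4,0.3],"fingers": 0},
  {"turn": [0,-0.8,0],"offset": [-2.4,3.2,0.6],"fingers": 0},
  {"turn": [0,-0.8,0],"offset": [-2.4,3.8,0.7],"fingers": 0},
  {"turn": [0,-0.8,0],"offset": [-2.3,3.8,0.72],"fingers": 0},
])

```text
clock: 14.25
eef_pos: [566.5, -333.7, 494.6]
tool_rot: [0.736, -0.03, -0.676, -0.026]
ft_force: [0.2, 0.5, -0.2]
finger_gap: 0.0
```

```bash
python3 - <<'E'
from h import *
tiprep(); print(sense()['joint_positions'].round(2))
c=capture("side"); cv2.imwrite("pics/s6.png",cv2.resize(c[100:290,170:380],None,fx=3.5,fy=3.5,interpolation=cv2.INTER_CUBIC)); cv2.imwrite("pics/s6r.png",c)
t=capture("top"); cv2.imwrite("pics/t6.png",cv2.resize(t[80:250,150:370],None,fx=3.6,fy=3.6,interpolation=cv2.INTER_CUBIC)); cv2.imwrite("pics/t6r.png",t)
step(U(50,-185,268),85,YAW,-1)
step(U(50,-150,268),85,YAW,-1)
step(U(50,-75,268),85,YAW,-1)
E
```

```text
tip unit 49.0 -192.9 322.2 pitch 85.2 t 14.25 F unit 0.1 0.5 -0.2
[-0.72  0.28  1.3   0.05  1.48  0.92]
tcp [ 567.6 -326.2  440.3] offset [ 1.07  -0.103  0.091] turn [ 0.034  0.019 -0.003]
tcp [ 570.5 -291.4  440.3] offset [ 1.069 -0.803  0.087] turn [ 0.034  0.019 -0.003]
tcp [ 576.7 -216.6  440.3] offset [ 1.068 -2.302  0.078] turn [ 0.034  0.019 -0.003]
```

View pics/s6.png

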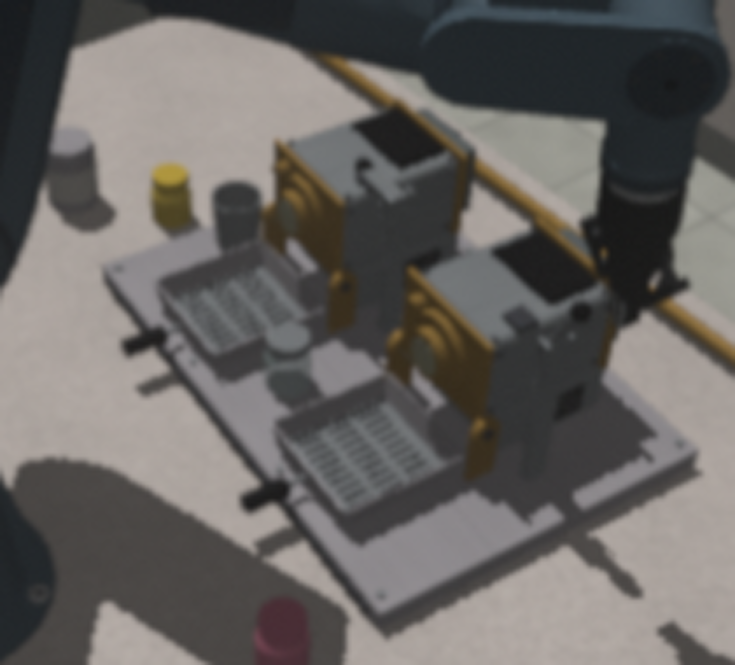

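View pics/t6.png

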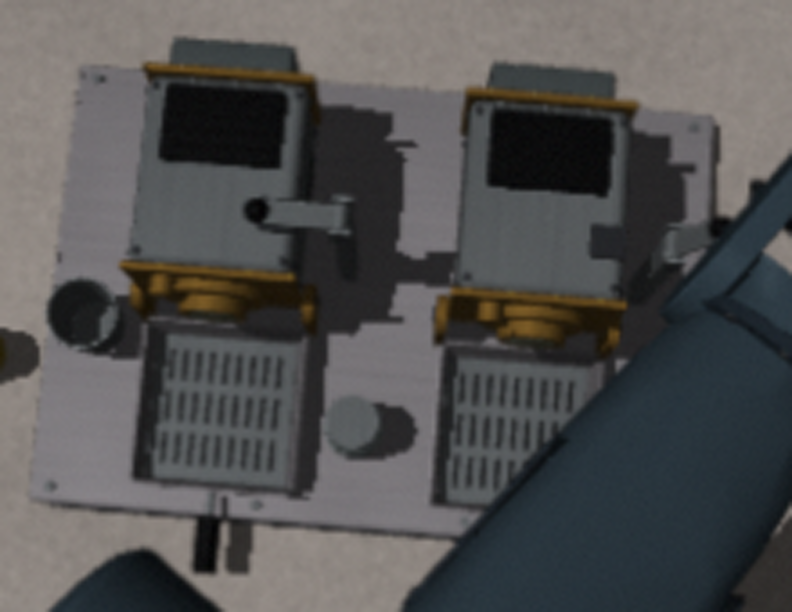

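The barrel looks level in both views. I'll check the plate's height numerically against the ready unit's plate.

```bash
python3 - <<'E'
from h import *
np.set_printoptions(precision=2,suppress=True)
s=cv2.imread("pics/s6r.png"); t=cv2.imread("pics/t6r.png")
def cen(im,box):
    x0,y0,x1,y1=box; g=im[y0:y1,x0:x1].max(2); m=(g<45).astype(np.uint8)
    n,l,st,c=cv2.connectedComponentsWithStats(m); i=1+np.argmax(st[1:,4]); print(st[i]); return c[i]+[x0,y0]
# raw boxes
rs=cen(s,(268,126,300,150)); as_=cen(s,(308,164,344,189))
rt=cen(t,(190,98,236,128)); at=cen(t,(280,105,326,140))
for n,a,b in (("ready",rs,rt),("active",as_,at)):
    print(n,a,b,tri(ray("side",a),ray("top",b)))
for nm,y in (("ready",280),("active",0)):
    for a in (0,.03): x,z=plate(a); P=U(x,y,z); print(nm,a,proj("side",P),proj("top",P))
E
```

```text
[  4   5  24  16 209]
[  4   2  28  20 295]
[  4   5  36  24 733]
[  5   5  35  25 751]
ready [283.72 139.  ] [211.58 114.47] (array([694.81, 130.26, 215.87]), [np.float64(1.125049376679132), np.float64(1.1250493766792733)])
active [325.59 175.89] [302.31 121.75] (array([ 672.88, -149.44,  215.13]), [np.float64(0.7663124537855569), np.float64(0.7663124537856294)])
ready 0 [284.3  137.36] [211.22 113.72]
ready 0.03 [283.61 136.89] [210.95 114.51]
active 0 [325.99 174.06] [302.43 121.18]
active 0.03 [325.34 173.64] [302.48 122.  ]
```

Both plates triangulate to the same height (215.9 and 215.1, sharing the same bias) and sit 280.6 mm apart, so the barrel is level. Now lower outside the latch and push it over towards +y.

Request:
apply_moves([
  {"turn": [0,0,0],"offset": [0.5,0,0.04],"fingers": 0},
  {"turn": [0,0,0],"offset": [1.07,0,0.09],"fingers": 0},
  {"turn": [0,0,0],"offset": [1.07,-0.1,0.09],"fingers": 0},
  {"turn": [0,0,0],"offset": [1.07,-0.35,0.09],"fingers": 0},
  {"turn": [0,0,0],"offset": [1.07,-0.55,0.09],"fingers": 0},
  {"turn": [0,0,0],"offset": [1.07,-0.7,0.09],"fingers": 0},
  {"turn": [0,0,0],"offset": [1.07,-0.85,0.09],"fingers": 0},
  {"turn": [0,0,0],"offset": [1.07,-1.0,0.09],"fingers": 0},
  {"turn": [0,0,0],"offset": [1.07,-1.1,0.09],"fingers": 0},
  {"turn": [0,0,0],"offset": [1.07,-1.2,0.09],"fingers": 0},
])

```text
clock: 15.6
eef_pos: [572.2, -271.5, 441.9]
tool_rot: [0.736, -0.029, -0.675, -0.024]
ft_force: [0.1, -0.4, 0.5]
finger_gap: 0.3
```

```bash
python3 - <<'E'
from h import *
tiprep()
c=capture("side"); cv2.imwrite("pics/s7.png",cv2.resize(c[100:290,170:380],None,fx=3.5,fy=3.5,interpolation=cv2.INTER_CUBIC))
cv2.imwrite("pics/w7.png",capture("wrist"))
E
```

```text
tip unit 50.0 -130.5 269.5 pitch 85.0 t 15.6 F unit 0.2 -0.4 0.5
```

View pics/s7.png

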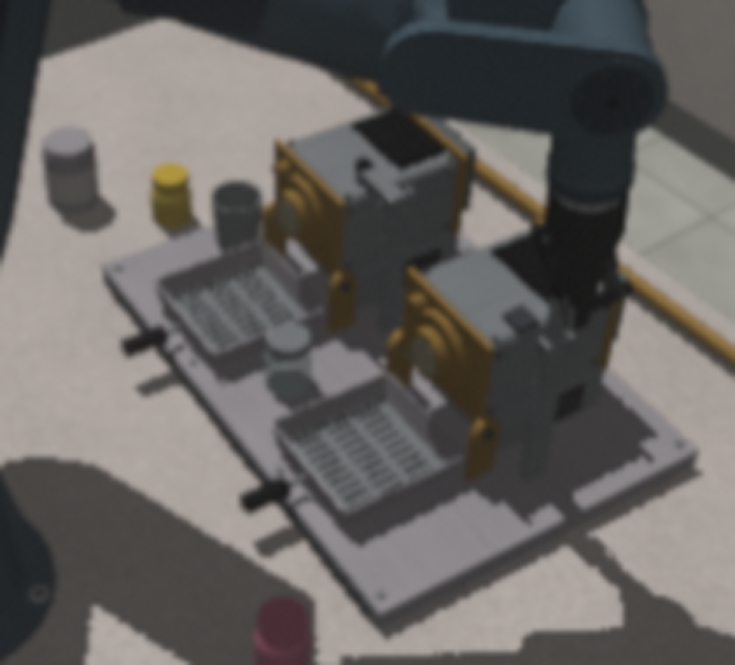

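View pics/w7.png

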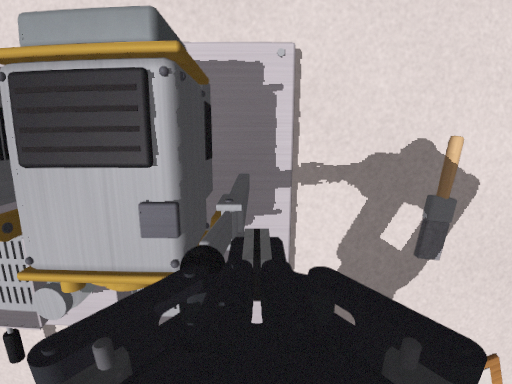

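The latch is on the tips' +y side, knob at (203,265) left of the fingertips at (257,250), and it is being swung up. I'll push on past upright.

Request:
apply_moves([
  {"turn": [0,0,0],"offset": [0,-0.1,0],"fingers": 0},
  {"turn": [0,0,0],"offset": [0,-0.2,0],"fingers": 0},
  {"turn": [0,0,0],"offset": [0,-0.3,0],"fingers": 0},
  {"turn": [0,0,0],"offset": [0,-0.4,0],"fingers": 0},
  {"turn": [0,0,0],"offset": [0,-0.5,0],"fingers": 0},
  {"turn": [0,0,0],"offset": [0,-0.6,0],"fingers": 0},
  {"turn": [0,0,0],"offset": [0,-0.7,0],"fingers": 0},
  {"turn": [0,0,0],"offset": [0,-0.8,0],"fingers": 0},
  {"turn": [0,0,0],"offset": [0,-0.9,0],"fingers": 0},
  {"turn": [0,0,0],"offset": [0,-0.9,0],"fingers": 0},
])

```text
clock: 16.95
eef_pos: [575.7, -226.4, 441.9]
tool_rot: [0.737, -0.029, -0.675, -0.024]
ft_force: [0.9, -0.5, -0.0]
finger_gap: -0.1
```

```bash
python3 - <<'E'
from h import *
tiprep()
cv2.imwrite("pics/w8.png",capture("wrist"))
E
```

```text
tip unit 49.8 -85.4 269.6 pitch 85.0 t 16.95 F unit 0.9 -0.5 -0.0
```

View pics/w8.png

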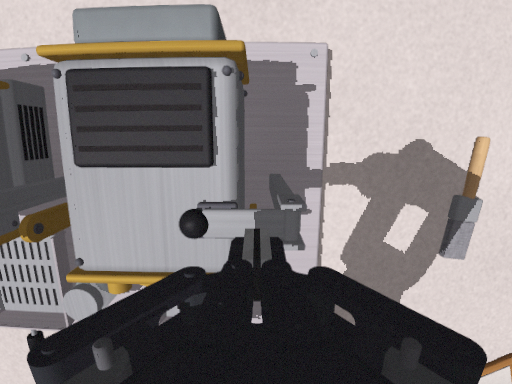

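The latch has fallen over: its strap lies level across the barrel, knob at (193,223). I'll lift clear, away to the right and back.

Request:
apply_moves([
  {"turn": [0,0,0],"offset": [-0.5,0,0],"fingers": 0},
  {"turn": [0,0,0],"offset": [-1.2,0,0],"fingers": 0},
  {"turn": [0,0,0],"offset": [-2.0,0,0],"fingers": 0},
  {"turn": [0,0,0],"offset": [-2.4,0.8,0.4],"fingers": 0},
  {"turn": [0,0,0],"offset": [-2.4,1.8,0.8],"fingers": 0},
  {"turn": [0,0,0],"offset": [-2.4,2.8,1.2],"fingers": 0},
  {"turn": [0,0,0],"offset": [-2.4,3.8,1.6],"fingers": 0},
  {"turn": [0,0,0],"offset": [-2.4,4.4,2.0],"fingers": 0},
  {"turn": [0,0,0],"offset": [-2.4,4.6,2.2],"fingers": 0},
  {"turn": [0,0,0],"offset": [-2.4,4.6,2.2],"fingers": 0},
])

```text
clock: 18.25
eef_pos: [438.3, -447.0, 552.5]
tool_rot: [0.737, -0.029, -0.675, -0.025]
ft_force: [-0.4, 0.2, 0.2]
finger_gap: 0.1
```

```bash
python3 - <<'E'
from h import *
tiprep()
c=capture("side"); cv2.imwrite("pics/s9.png",cv2.resize(c[100:290,170:380],None,fx=3.5,fy=3.5,interpolation=cv2.INTER_CUBIC)); cv2.imwrite("pics/s9r.png",c)
t=capture("top"); cv2.imwrite("pics/t9.png",cv2.resize(t[80:250,150:370],None,fx=3.6,fy=3.6,interpolation=cv2.INTER_CUBIC)); cv2.imwrite("pics/t9r.png",t)
E
```

```text
tip unit -69.1 -316.4 380.2 pitch 85.0 t 18.25 F unit -0.4 0.2 0.2
```

View pics/s9.png

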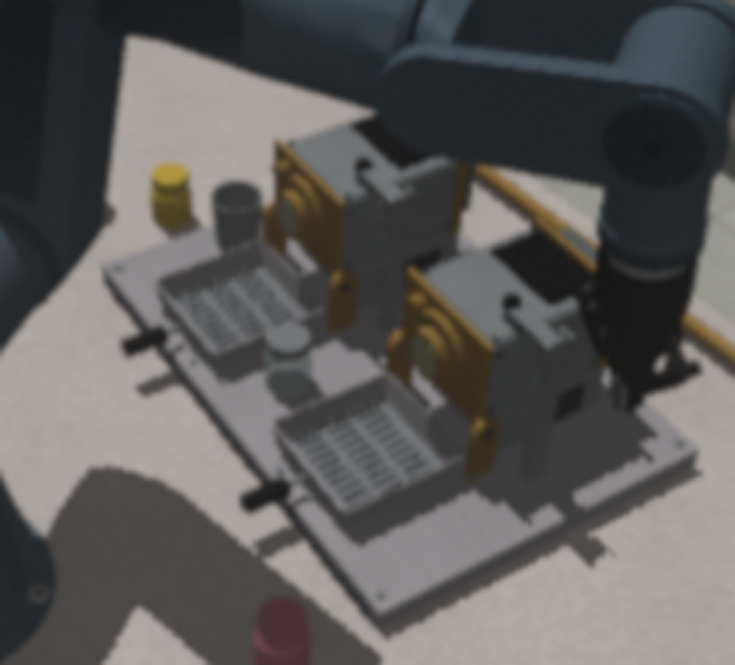

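View pics/t9.png

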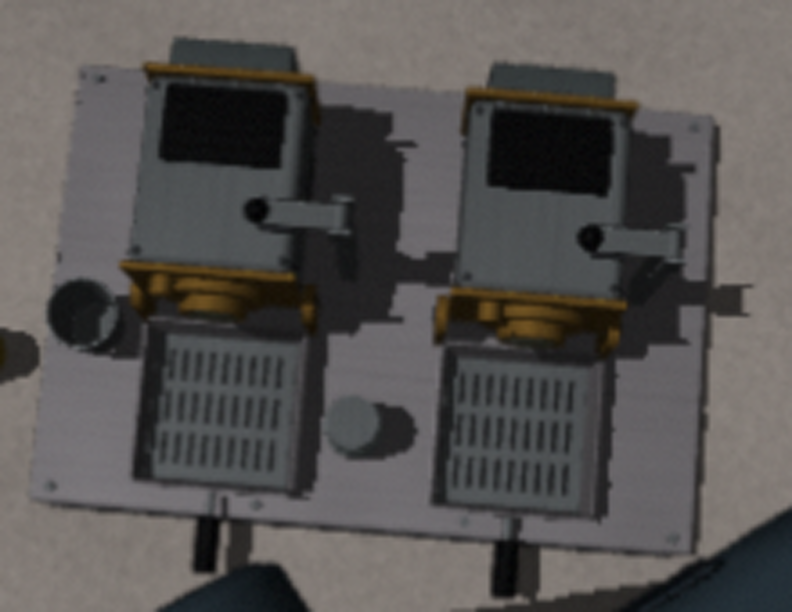

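In both views the right unit now stands like the left one. Its knob is at side (512,303) and top (591,238); the jar and cup have not moved. Last I'll check the knob height and hand in.

```bash
python3 - <<'E'
from h import *
sz=lambda a,b:((a+.5)/3.5-.5+170,(b+.5)/3.5-.5+100); tz=lambda a,b:((a+.5)/3.6-.5+150,(b+.5)/3.6-.5+80)
k,e=tri(ray("top",tz(591,238)),ray("side",sz(512,303))); r,_=tri(ray("top",tz(257,210)),ray("side",sz(364,168)))
print(k.round(1),np.round(e,1),r.round(1),np.linalg.norm(k-r).round(1),"expected",U(50,-38,228).round(1))
t0=cv2.imread("pics/t6r.png");t=cv2.imread("pics/t9r.png")
d=(cv2.absdiff(t0,t).max(2)>25); d[:,:]&=True
print("diff px jar/cup/readyunit:",d[188:212,238:262].sum(),d[155:182,160:186].sum(),d[90:215,186:238].sum())
z=cv2.imread("pics/top0.png"); d=cv2.absdiff(z,t).max(2)>40; print("vs start jar/cup/tin/brush",d[188:212,238:262].sum(),d[155:182,160:186].sum(),d[188:215,93:118].sum(),d[148:210,400:420].sum())
s=sense(); print(s['clock'],s['joint_velocities'].round(3))
print(job_done())
E
```

```text
[ 593.5 -181.2  226.4] [1.8 1.8] [617.4  99.6 221.9] 281.8 expected [ 594.7 -181.   228. ]
diff px jar/cup/readyunit: 0 0 0
vs start jar/cup/tin/brush 0 0 0 277
18.35 [ 0.013 -0.003 -0.004 -0.    -0.001 -0.002]
the job is handed in; nothing more can be done
None
```

```bash
python3 - <<'E'
import cv2
cv2.imwrite("pics/b.png",cv2.resize(cv2.hconcat([cv2.imread("pics/top0.png")[130:230,370:450],cv2.imread("pics/t9r.png")[130:230,370:450]]),None,fx=4,fy=4))
E
```

```text
(no output)
```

View pics/b.png

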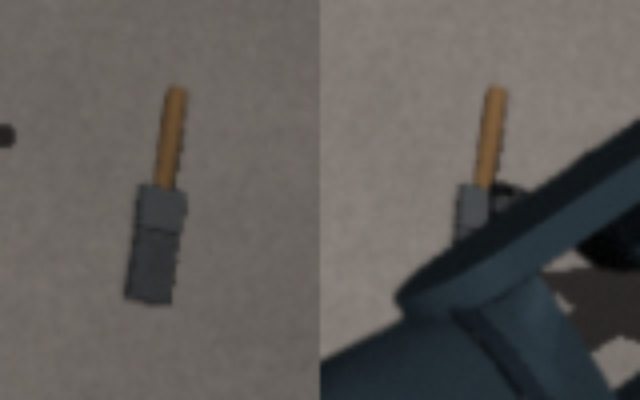

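The right-hand barrel is back down on its rest with its latch flipped closed over it, and I handed the job in at 18.35 s. I pushed the barrel down along its arc with the shut fingertips, slowing for the last part. Then I pushed the latch past upright, let it fall closed, and lifted clear.

- **Barrel:** under about 20 N on the plate it did not move any further. Its plate stands at the same height as the ready barrel's (215 and 216 mm). Both heights measured about 8 mm below the true 224 mm, and this bias is the same for both units, so I relied on the comparison.
- **Latch:** the knob is within 2 mm of its closed position. It is 282 mm from the ready unit's knob, where 280 mm was expected.
- **Force:** the reading was near zero at the end, with the gripper clear of everything.
- **Other things:** the jar, cup and tin show no change from the first picture. The ready unit shows none between the pictures taken before and after the latch push.
- **Check that disagreed:** the brush area differed from the first picture. The arm hides part of the brush there, and its visible part is where it was.

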